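# Draw the long paddle out of the part-open drawer and hold it over the basin

### The arm

A 7-joint arm with a two-finger parallel gripper is mounted at the origin on the work surface. World frame = base frame: x ahead of the robot, y to its left, z up, the work surface at z = 0. Lengths are in m, angles in rad, forces in N, time in s.
With the tool pointing down it reaches from about 0.4 to 0.85 m from the base axis. Payload 10.4 kg.
Tool frame: the origin (TCP) lies between the finger pads; the fingertips stand 19 mm ahead of it and the grasp point (between the pads) is the TCP; z points along the fingers, y is the direction in which the jaws open and shut (so a half turn about z gives the same grasp; the last joint's range is limited). The gripper opens to 85 mm and grips with 20 to 120 N. Pads are 22 mm wide; open, the fingers measure 114 mm over their backs; the gripper's body (76 mm by 85 mm) begins 54 mm behind the grasp point. The pads swing forward as they close: fully open they stand 13 mm farther back than shut.
Start: joints at [-1.258, 0.332, -0.065, 1.46, 0.022, 1.35, -0.088], TCP at [0.206, 0.59, 0.25] pointing down, gripper open.
Joint ranges: [-2.6, 2.6], [-0.5, 2.12], [-1.47, 1.34], [0.16, 2.42], [-1.27, 4.41], [0.06, 2.06], [-2.6, 2.6]. Speed limits (rad/s): [2.22, 2.22, 2.79, 2.79, 3.14, 3.14, 3.14].

### API

Orientations are given as a rotation vector (axis times angle).
In Python, from plant import * gives the robot as it stands. The module is installed in compiled form; this text tells all that it offers.
- The arm moves only by the shell command python3 -m creep 'ROWS'. ROWS is JSON, a list of rows, each an object of numbers: "jaw": the closure in counts, from 0 (fully open) to 255 (shut); "dx", "dy", "dz": the shift along the world's x, y, z in m; "turn": the turn about the world's z in rad. A call has 1 to 20 rows; each row is the pose to reach, as a shift and turn from the pose commanded when the call began; what a row does not reach only later rows make up. A row lasts 1/12 s, in which the tool goes at most 41.7 mm and 7.16 degrees, less where a joint would pass 70% of its speed; a pose out of reach is approached as far as the arm can. A call with a gripper value outside its range is refused whole. The fingers move at their own pace and stop on an object; the grip force is fixed at half the most. Time passes only in rows, so rows that repeat a pose let the fingers close. It gives the time, the measured TCP pose, the force and the opening at its end, in the units of the state.
- sense(): the state, without advancing time (a new reading comes with each control period).
- snapshot(name): name is "scene" or "top"; returns a dict with "color" (384x512x3 uint8, red, green, blue), "fov_y" (degrees; the focal length in pixels is half the picture's height over the tangent of half this angle, whatever the lens; pixels are square), "cx", "cy" (the principal point, pixels), "distortion" ([k1, k2, p1, p2, k3] as OpenCV has them; the pictures are not rectified), "xyz" and "rotation" of the camera in the world. Camera axes: x right, y up, looking along -z (the intrinsics and any distortion apply to the point x, -y, -z); pixel columns grow to the right and rows downward; lengths in m; the calibration is good to about 2 mm. A picture is of the moment at which its call begins. There is no depth.
- hand_in(): hands the job in, once; it reports no verdict.
The state is a dict: "t": time; "q": joint angles; "dq": joint speeds; "effort": joint torques, N m; "tcp_pos": TCP position; "ee_rot": TCP orientation; "contact_force": force on the tool from outside, world axes, zero at the start; "torque": the same for the moment, N m; "grip_width": finger opening in m.
Only numpy, scipy, OpenCV 4.12 (cv2) and the standard library are available. Lean on these libraries where they do the work, as an engineer would, in place of code of your own. Each camera call takes 0.05 s, during which the arm holds its last target. There are 200 camera calls.

### The job

Take the long wooden paddle out of the low part-open drawer: the drawer is at its stop and moves neither way, and the paddle is longer than the opening, so tilt its handle end up over the drawer front and draw the blade out from under the cover. Finish while still holding the paddle in the gripper, level and right way up, with the middle of its blade over the middle of the steel basin and the whole paddle about a hand's breadth above the basin's rim, touching nothing else; do not let go. Do not push the basin or the jar, mortar and brass weight about.

Things in the scene. Friction and masses are not known exactly. Their poses are not given: they have to be found in the camera images.
- chest: Low red-brown one-drawer case, fixed, 364 mm long (x), 188 wide (y), 77 high, its drawer open at its stop and immovable. Origin: on the counter, centre of case plus drawer. Its -x points out of the drawer front; brass pull sticks out 17 mm more. In its frame, mm: drawer inside x -150 to 160, y -70 to 70, floor at height 20; side walls 8 thick, tops at 65; front board x -164 to -150, top at 58.
- chest_edge (a point): Middle of the lower front edge of the case's cover board, at x 40, height 67 in the case's frame. The cover (underside 67, top 77 mm above the counter) runs from here back to x 184; the drawer's opening runs from here forward 190 mm to the front board and is 140 mm wide.
- paddle_grip (a point): Wooden paddle, 270 mm long, 110 g, loose, flat on the drawer floor along the case's x within 4 degrees, blade under the cover. Handle 180 long, 22 wide, 20 tall; blade 90 long, 44 wide, 9 thick, undersides flush. Point: mid-section of the handle, 10 mm above its underside, 110 from its end, 20 short of the centre of mass. x: along the paddle to the blade tip; z: up out of its top.
- paddle_end (a point): Middle of the handle's free end, 110 mm along -x from paddle_grip.
- paddle_blade (a point): Middle of the blade, 4.5 mm above its underside, 115 mm along +x from paddle_grip.
- paddle_tip (a point): Middle of the blade's tip, 160 mm along +x from paddle_grip, 4.5 mm above the underside.
- basin_rim (a point): Centre of the mouth of the round steel basin, 180 mm across, 55 mm high, 0.4 kg, loose on the counter on the robot's right.
- jar: Bystander: amber jar with a white cap, 60 mm across, 85 mm high, on the counter's far side. Origin: centre of underside.
- mortar: Bystander: open brass mortar, 90 mm across, 65 mm high, on the counter's far side. Origin: centre of underside.
- weight: Bystander: small brass weight with a knob, 34 mm across, 50 mm high, on the robot's side of the basin. Origin: centre of underside.
Mind the look-alikes: they are no part of the job. Several things look just like the part that bears basin_rim: the one meant starts nearest to the robot's base.

How it is judged:
By the outcome, as a careful person would: the job done as asked, in the order asked, and still so for the second after the job is handed in, while the arm keeps its last pose, push and grip.
It also fails if it takes over 42 s, if anything falls off the work surface, if the arm or the gripper's body presses on something with over 40 N, if the wrist force passes 120 N, or if a joint passes its speed limit or range.

## Working session

There is one attempt and no reset: what is moved stays moved. The work goes in short steps, Python scripts to look and compute and a shell command to move; the robot and the scene stay as the last step left them, time stands still between calls to the robot, and variables do not carry over. Pictures are saved under pics/ and viewed, about 8 in all and at most 12, crops included, and the job is handed in when it is done.

```bash
mkdir -p pics; cat > h.py <<'E'
from plant import *
import numpy as np, cv2
from scipy.spatial.transform import Rotation as R
def cam(s):
    im=s["color"];h,w=im.shape[:2];f=h/2/np.tan(np.radians(s["fov_y"])/2)
    K=np.array([[f,0,s["cx"]],[0,f,s["cy"]],[0,0,1.]])
    r=np.array(s["rotation"],float)
    M=r if r.shape==(3,3) else R.from_rotvec(r).as_matrix()
    return K,np.array(s["distortion"],float),M,np.array(s["xyz"],float)
def cast(s,uv,z):
    K,D,M,o=cam(s)
    p=cv2.undistortPoints(np.array(uv,float).reshape(-1,1,2),K,D)[:,0]
    d=np.c_[p[:,0],-p[:,1],-np.ones(len(p))]@M.T
    return o+d*((z-o[2])/d[:,2])[:,None]
def proj(s,P):
    K,D,M,o=cam(s)
    q=(np.array(P,float).reshape(-1,3)-o)@M*np.array([1,-1,-1])
    return cv2.projectPoints(q,np.zeros(3),np.zeros(3),K,D)[0][:,0]
def save(s,name,box=None,k=1):
    im=s["color"][:,:,::-1]
    if box: im=im[box[1]:box[3],box[0]:box[2]]
    cv2.imwrite("pics/"+name,cv2.resize(im,None,fx=k,fy=k,interpolation=cv2.INTER_CUBIC))
E
python3 - <<'E'
from h import *
import pickle
for n in("top","scene"):
    s=snapshot(n);pickle.dump(s,open(n+".pkl","wb"));save(s,n+"0.png",k=1.5);print(n,s["xyz"],s["rotation"],s["fov_y"])
st=sense();print(st["tcp_pos"],st["ee_rot"],st["grip_width"],st["t"])
E
```

```text
top [ 0.31003281 -0.07380294  1.70344221] [ 0.12659662 -0.11560574 -1.58223198] 42.029923282875714
scene [0.99873861 0.438529   1.01125386] [0.28059587 0.74082178 2.31813726] 47.33095246501722
[0.20585967 0.58979522 0.24963298] [-5.24944955e-01 -3.09726990e+00  1.90584403e-03] 0.08549067626777698 0.1
```

View pics/top0.png

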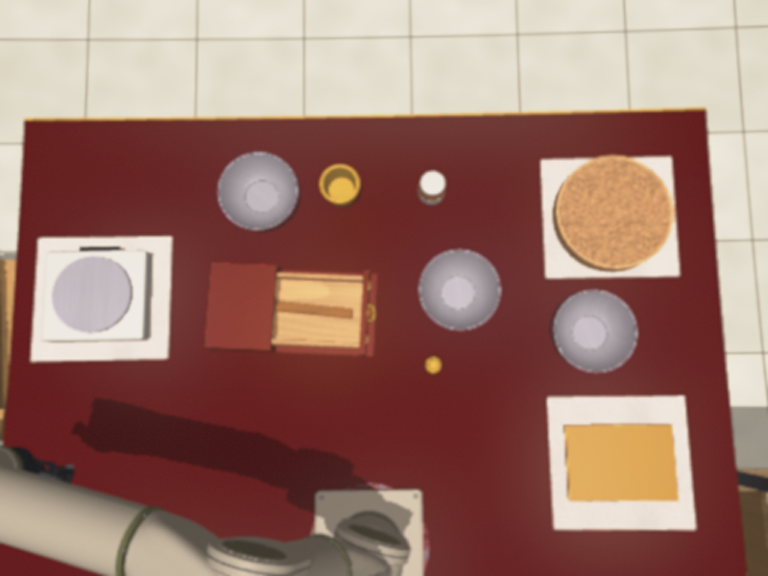

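View pics/scene0.png

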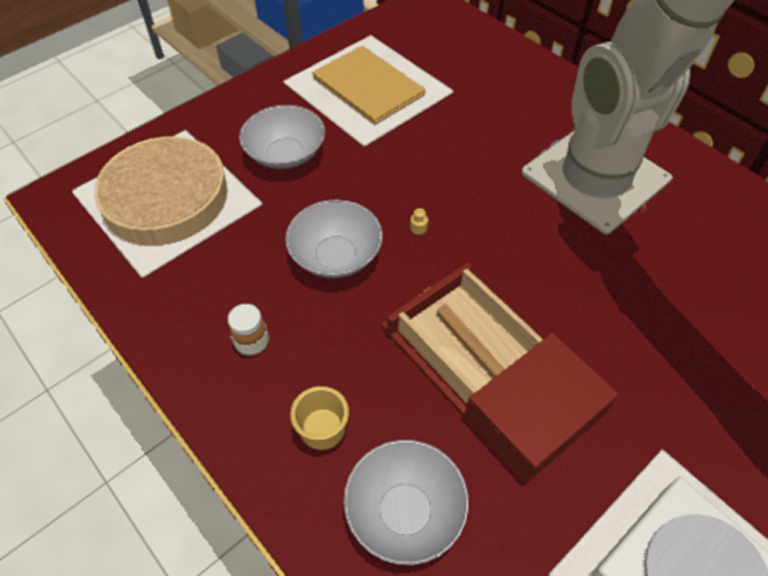

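```bash
python3 - <<'E'
from h import *
import pickle
s=pickle.load(open("top.pkl","rb"))
save(s,"crop1.png",(130,165,260,245),6)
im=s["color"];hsv=cv2.cvtColor(im,cv2.COLOR_RGB2HSV)
for p in [(210,208),(215,200),(200,195),(160,200),(235,209),(307,160),(307,195),(130,215)]: print(p,im[p[1],p[0]],hsv[p[1],p[0]])
# basin : bluish-grey
m=((hsv[...,1]<70)&(hsv[...,2]>70)).astype(np.uint8)
m[:, :270]=0;m[:,340:]=0;m[:150]=0;m[230:]=0
c=max(cv2.findContours(m,0,1)[0],key=cv2.contourArea);e=cv2.fitEllipse(cv2.convexHull(c));print(e)
print("rim",cast(s,[e[0]],.055)); 
h=cv2.convexHull(c)[:,0].astype(float);P=cast(s,h,.055)[:,:2]
A=np.c_[2*P,np.ones(len(P))];x=np.linalg.lstsq(A,(P**2).sum(1),rcond=None)[0];print("circ",x[:2],np.sqrt(x[2]+x[:2]@x[:2]))
m=((hsv[...,0]>17)&(hsv[...,0]<30)&(hsv[...,1]>100)&(hsv[...,2]>100)).astype(np.uint8)
for a in cv2.findContours(m,0,1)[0]:
    if cv2.contourArea(a)>20:
        q=cv2.minEnclosingCircle(a);print(q,cast(s,[q[0]],.05)[0])
E
```

```text
(210, 208) [171 116  71] [ 14 149 171]
(215, 200) [228 179 122] [ 16 119 228]
(200, 195) [238 197 134] [ 18 111 238]
(160, 200) [142  62  53] [  3 160 142]
(235, 209) [209 155 104] [ 15 128 209]
(307, 160) [106  43  44] [  0 152 106]
(307, 195) [207 197 204] [159  12 207]
(130, 215) [110  49  48] [  0 144 110]
((306.099853515625, 192.73565673828125), (54.30352783203125, 54.76583480834961), 109.81733703613281)
rim [[ 0.54679578 -0.20733168  0.055     ]]
circ [ 0.54757765 -0.20721985] 0.09109310414328481
((413.5, 308.0), 43.14230728149414) [ 0.1714532  -0.53808726  0.05      ]
((288.72222900390625, 242.94444274902344), 5.106978893280029) [ 0.38172376 -0.14601656  0.05      ]
((232.0, 194.5), 7.159010887145996) [0.54536676 0.03980744 0.05      ]
((203.42445373535156, 194.1582794189453), 15.684155464172363) [0.54800531 0.1352317  0.05      ]
((226.12445068359375, 122.87991333007812), 13.253568649291992) [0.79255996 0.05855614 0.05      ]
```

View pics/crop1.png

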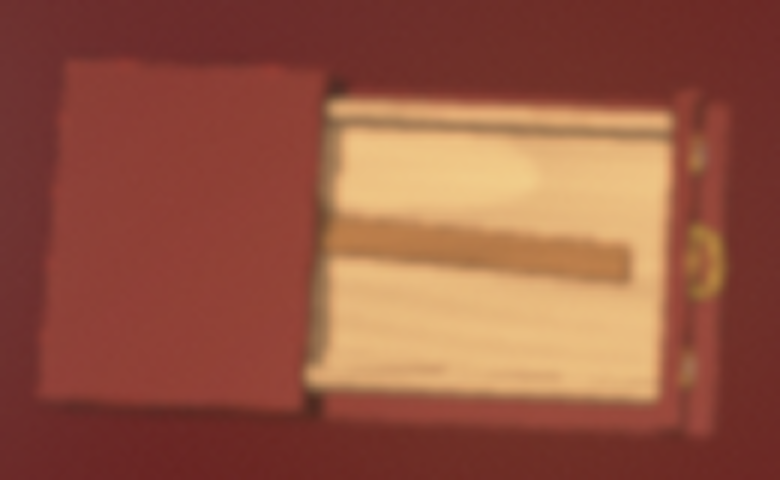

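```bash
python3 - <<'E'
from h import *
import pickle
s=pickle.load(open("top.pkl","rb"))
f=lambda L:[(a/6+130-.4,b/6+165-.4) for a,b in L]
C=cast(s,f([(66,60),(328,68),(303,411),(40,400)]),.077);print(C)
ctr=(C[1]+C[2])/2; ax=(C[1]+C[2]-C[0]-C[3])/2
print("edge",ctr,"front dir deg",np.degrees(np.arctan2(ax[1],ax[0])),"len",np.linalg.norm(ax),"w",np.linalg.norm(C[1]-C[2]))
lat=C[2]-C[1];print("lat dir",np.degrees(np.arctan2(lat[1],lat[0])))
im=s["color"].astype(float)
hsv=cv2.cvtColor(s["color"],cv2.COLOR_RGB2HSV)
m=((hsv[...,2]>130)&(hsv[...,2]<205)&(hsv[...,1]>125)&(hsv[...,0]>8)).astype(np.uint8)
m[:197]=0;m[215:]=0;m[:,:186]=0;m[:,236:]=0
c=max(cv2.findContours(m,0,1)[0],key=cv2.contourArea);print(cv2.minAreaRect(c),cv2.boundingRect(c))
ys,xs=np.nonzero(cv2.drawContours(m*0,[c],-1,1,-1))
P=cast(s,np.c_[xs,ys],.035)[:,:2];mu=P.mean(0);u,sg,v=np.linalg.svd(P-mu);a=v[0]*np.sign(v[0,1])
t=(P-mu)@a;print("handle dir",a,np.degrees(np.arctan2(a[1],a[0])),"end",mu+a*t.min(),"t",t.min(),t.max(),"mu",mu)
end=mu+a*(t.min()-.001);print("grip",end+.11*a,"wid",4*sg[1]/np.sqrt(len(P))*.866)
E
```

```text
[[0.61253916 0.33881282 0.077     ]
 [0.60592246 0.19524297 0.077     ]
 [0.41773174 0.20671449 0.077     ]
 [0.42613669 0.34822237 0.077     ]]
edge [0.5118271  0.20097873 0.077     ] front dir deg -93.01630730361265 len 0.14273660891868656 w 0.18854002868007444
lat dir 176.51174503421802
((209.98123168945312, 206.1736297607422), (49.01172637939453, 7.335636138916016), 6.170175075531006) (186, 200, 49, 13)
handle dir [0.13110725 0.99136819] 82.46641943012925 end [0.49801386 0.03309026] t -0.08394613757601856 0.08147739325513861 mu [0.5090198  0.11631179]
grip [0.51230455 0.14114939] wid 0.024091263234238446
```

Top view: the chest front faces −y. The handle is visible from the cover edge (crop 328,235) to its end (630,263), and the nearest basin is at (460,290) in the 1.5x picture. The scene view shows the same layout. I'm moving above the handle now.

```bash
python3 -m creep '[{"dx":0.306,"dy":-0.449,"dz":-0.07,"turn":-1.365,"jaw":80},{"dx":0.306,"dy":-0.449,"dz":-0.07,"turn":-1.365,"jaw":80},{"dx":0.306,"dy":-0.449,"dz":-0.07,"turn":-1.365,"jaw":80},{"dx":0.306,"dy":-0.449,"dz":-0.07,"turn":-1.365,"jaw":80},{"dx":0.306,"dy":-0.449,"dz":-0.07,"turn":-1.365,"jaw":80},{"dx":0.306,"dy":-0.449,"dz":-0.07,"turn":-1.365,"jaw":80},{"dx":0.306,"dy":-0.449,"dz":-0.07,"turn":-1.365,"jaw":80},{"dx":0.306,"dy":-0.449,"dz":-0.07,"turn":-1.365,"jaw":80},{"dx":0.306,"dy":-0.449,"dz":-0.07,"turn":-1.365,"jaw":80},{"dx":0.306,"dy":-0.449,"dz":-0.07,"turn":-1.365,"jaw":80},{"dx":0.306,"dy":-0.449,"dz":-0.07,"turn":-1.365,"jaw":80},{"dx":0.306,"dy":-0.449,"dz":-0.07,"turn":-1.365,"jaw":80},{"dx":0.306,"dy":-0.449,"dz":-0.07,"turn":-1.365,"jaw":80},{"dx":0.306,"dy":-0.449,"dz":-0.07,"turn":-1.365,"jaw":80},{"dx":0.306,"dy":-0.449,"dz":-0.07,"turn":-1.365,"jaw":80},{"dx":0.306,"dy":-0.449,"dz":-0.07,"turn":-1.365,"jaw":80},{"dx":0.306,"dy":-0.449,"dz":-0.07,"turn":-1.365,"jaw":80},{"dx":0.306,"dy":-0.449,"dz":-0.07,"turn":-1.365,"jaw":80},{"dx":0.306,"dy":-0.449,"dz":-0.07,"turn":-1.365,"jaw":80},{"dx":0.306,"dy":-0.449,"dz":-0.07,"turn":-1.365,"jaw":80}]'
python3 - <<'E'
from h import *
st=sense();M=R.from_rotvec(st["ee_rot"]).as_matrix();print(M.round(3),np.degrees(np.arctan2(M[1,1],M[0,1])),st["q"])
s=snapshot("scene");save(s,"scene1.png",(220,80,460,330),2.4)
# check: expected pixels of handle top centreline/blade
P=[[.498,.032,.04],[.5123,.1411,.04],[.5176,.18,.04]]
print((proj(s,P)-[220,80])*2.4)
E
```

```text
t: 1.77
tcp_pos: [0.5116, 0.142, 0.1805]
ee_rot: [-2.359, -2.074, -0.001]
contact_force: [0.1, 0.2, -1.1]
grip_width: 0.0587
[[ 0.128  0.992  0.   ]
 [ 0.992 -0.128  0.   ]
 [ 0.     0.    -1.   ]] -7.3612369904619595 [-0.73114467  0.17847327  0.41728944  1.82171522 -0.07894028  1.15730401
 -0.41647939]
[[178.49385341 293.6512706 ]
 [241.53157184 365.74363297]
 [265.27580601 393.1791453 ]]
```

View pics/scene1.png

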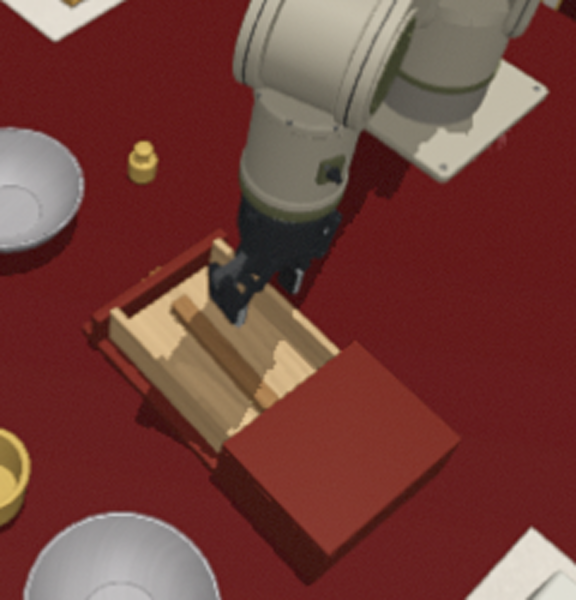

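```bash
python3 - <<'E'
from h import *
import pickle
s=pickle.load(open("scene.pkl","rb"))
save(s,"crop2.png",(250,170,420,290),4.5)
P=np.array([[.498,.032,.04],[.5123,.1411,.04],[.5176,.18,.04]])
E=[.512,.201,.077]; F=[[.6059,.1952,.077],[.4177,.2067,.077],[.6125,.3388,.077]]
print(((proj(s,np.r_[P,[E],F])-[250,170]+.4)*4.5).round())
E
```

```text
[[201. 147.]
 [320. 283.]
 [364. 334.]
 [410. 321.]
 [280. 421.]
 [532. 227.]
 [482. 630.]]
```

View pics/crop2.png

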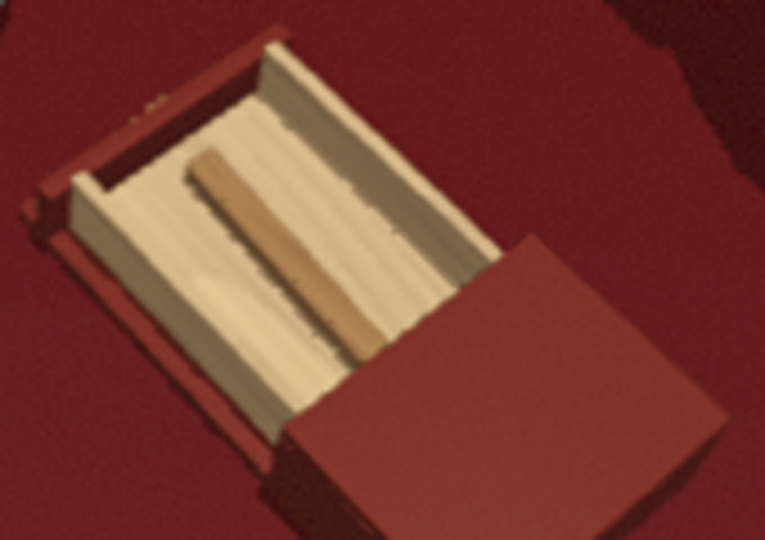

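Crop: the handle end is at (205,158) and the cover corners at (533,234) and (287,432). All are about 2 px off the top-camera prediction, which fits a shared calibration error of about 3 mm, mostly along the handle. That is harmless, so I'm descending.

```bash
python3 -m creep '[{"dz":-0.03,"jaw":80},{"dz":-0.06,"jaw":80},{"dz":-0.09,"jaw":80},{"dz":-0.11,"jaw":80},{"dz":-0.12,"jaw":80},{"dz":-0.13,"jaw":80},{"dz":-0.135,"jaw":80},{"dz":-0.138,"jaw":80},{"dz":-0.138,"jaw":80},{"dz":-0.138,"jaw":80}]'
python3 -m creep '[{"jaw":140},{"jaw":180},{"jaw":255},{"jaw":255},{"jaw":255},{"jaw":255},{"jaw":255},{"jaw":255},{"jaw":255},{"jaw":255}]'
```

```text
$[0]: bad value
$[0]: bad value
```

```bash
python3 -m creep '[{"dx":0,"dy":0,"dz":-0.03,"turn":0,"jaw":80},{"dx":0,"dy":0,"dz":-0.06,"turn":0,"jaw":80},{"dx":0,"dy":0,"dz":-0.09,"turn":0,"jaw":80},{"dx":0,"dy":0,"dz":-0.11,"turn":0,"jaw":80},{"dx":0,"dy":0,"dz":-0.125,"turn":0,"jaw":80},{"dx":0,"dy":0,"dz":-0.134,"turn":0,"jaw":80},{"dx":0,"dy":0,"dz":-0.138,"turn":0,"jaw":80},{"dx":0,"dy":0,"dz":-0.138,"turn":0,"jaw":80},{"dx":0,"dy":0,"dz":-0.138,"turn":0,"jaw":80}]'
python3 -m creep '[{"dx":0,"dy":0,"dz":0,"turn":0,"jaw":140},{"dx":0,"dy":0,"dz":0,"turn":0,"jaw":180},{"dx":0,"dy":0,"dz":0,"turn":0,"jaw":255},{"dx":0,"dy":0,"dz":0,"turn":0,"jaw":255},{"dx":0,"dy":0,"dz":0,"turn":0,"jaw":255},{"dx":0,"dy":0,"dz":0,"turn":0,"jaw":255},{"dx":0,"dy":0,"dz":0,"turn":0,"jaw":255},{"dx":0,"dy":0,"dz":0,"turn":0,"jaw":255},{"dx":0,"dy":0,"dz":0,"turn":0,"jaw":255}]'
```

```text
t: 2.57
tcp_pos: [0.5124, 0.1413, 0.0431]
ee_rot: [2.361, 2.072, 0.002]
contact_force: [0.0, 0.8, -0.2]
grip_width: 0.059
t: 3.32
tcp_pos: [0.5126, 0.1413, 0.0433]
ee_rot: [2.361, 2.072, 0.002]
contact_force: [-0.6, -0.4, 6.7]
grip_width: 0.0203
```

```bash
python3 -m creep '[{"dx":0,"dy":0,"dz":0.005,"turn":0,"jaw":255},{"dx":0,"dy":0,"dz":0.01,"turn":0,"jaw":255},{"dx":0,"dy":0,"dz":0.015,"turn":0,"jaw":255},{"dx":0,"dy":0,"dz":0.02,"turn":0,"jaw":255},{"dx":0,"dy":0,"dz":0.024,"turn":0,"jaw":255},{"dx":0,"dy":0,"dz":0.024,"turn":0,"jaw":255}]'
python3 -m creep '[{"dx":0,"dy":0,"dz":0.002,"turn":0,"jaw":255},{"dx":0,"dy":0,"dz":0.004,"turn":0,"jaw":255},{"dx":0,"dy":0,"dz":0.006,"turn":0,"jaw":255},{"dx":0,"dy":0,"dz":0.008,"turn":0,"jaw":255},{"dx":0,"dy":0,"dz":0.008,"turn":0,"jaw":255}]'
python3 - <<'E'
from h import *
s=snapshot("scene");save(s,"scene2.png",(250,150,420,290),4.5)
E
```

```text
t: 3.82
tcp_pos: [0.5125, 0.1413, 0.0674]
ee_rot: [2.361, 2.072, 0.002]
contact_force: [0.6, -0.3, -0.7]
grip_width: 0.0208
t: 4.23
tcp_pos: [0.5114, 0.141, 0.0739]
ee_rot: [-2.361, -2.073, 0.002]
contact_force: [0.3, 0.4, -9.4]
grip_width: 0.0205
```

View pics/scene2.png

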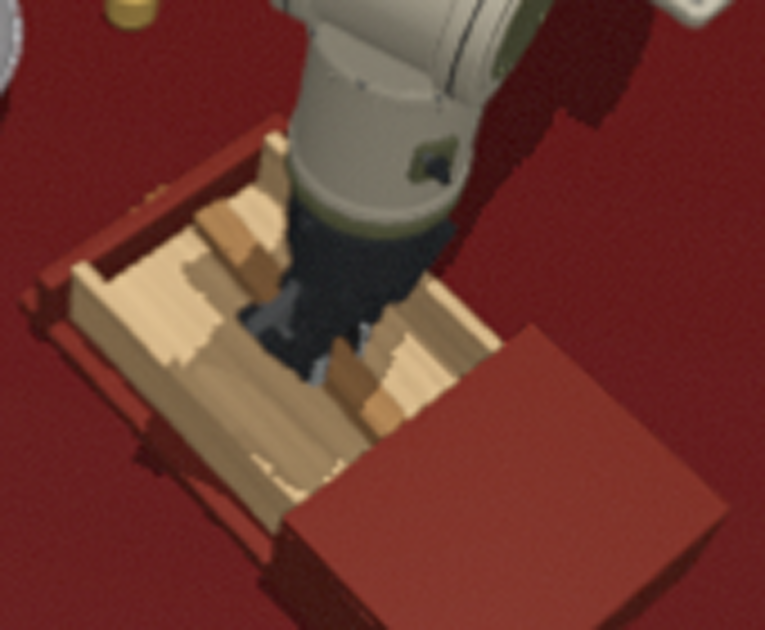

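The paddle is in the grip and lifted, with its end at (215,215). The handle now bears on the cover edge (−9 N), so it is starting to pivot. I'll keep lifting.

```bash
python3 -m creep '[{"dx":0,"dy":0,"dz":0.0015,"turn":0,"jaw":255},{"dx":0,"dy":0,"dz":0.003,"turn":0,"jaw":255},{"dx":0,"dy":0,"dz":0.0045,"turn":0,"jaw":255},{"dx":0,"dy":0,"dz":0.006,"turn":0,"jaw":255},{"dx":0,"dy":0,"dz":0.0075,"turn":0,"jaw":255},{"dx":0,"dy":0,"dz":0.0085,"turn":0,"jaw":255},{"dx":0,"dy":0,"dz":0.0085,"turn":0,"jaw":255}]'
python3 - <<'E'
from h import *
for n,b in(("scene",(250,150,420,290)),):
    s=snapshot(n);save(s,"scene3.png",b,4.5)
    st=sense();g=np.array(st["tcp_pos"]);print(g,st["contact_force"],st["torque"])
    a=np.array([.1288,.9917,0]);n_=np.array([0,0,1.])
    for th in(0,4,8,12):
        c,q=np.cos(np.radians(th)),np.sin(np.radians(th))
        X=a*c-n_*q;Z=n_*c+a*q
        piv=g-[0,0,.013]
        print(th,((proj(s,[piv-.11*X+.010*Z,piv-.11*X-.010*Z])+[0.4+1.2,.4+2]-[250,150])*4.5).round())
E
```

```text
t: 4.87
tcp_pos: [0.5117, 0.1408, 0.0829]
ee_rot: [-2.361, -2.072, 0.001]
contact_force: [-1.6, -1.5, -7.7]
grip_width: 0.0205
[0.51171534 0.14084166 0.08286242] [-1.76992513 -0.73933108 -7.40822839] [-0.6234747   0.43677971  0.06108149]
0 [[212. 207.]
 [210. 227.]]
4 [[214. 201.]
 [210. 219.]]
8 [[217. 195.]
 [211. 212.]]
12 [[220. 190.]
 [213. 205.]]
```

View pics/scene3.png

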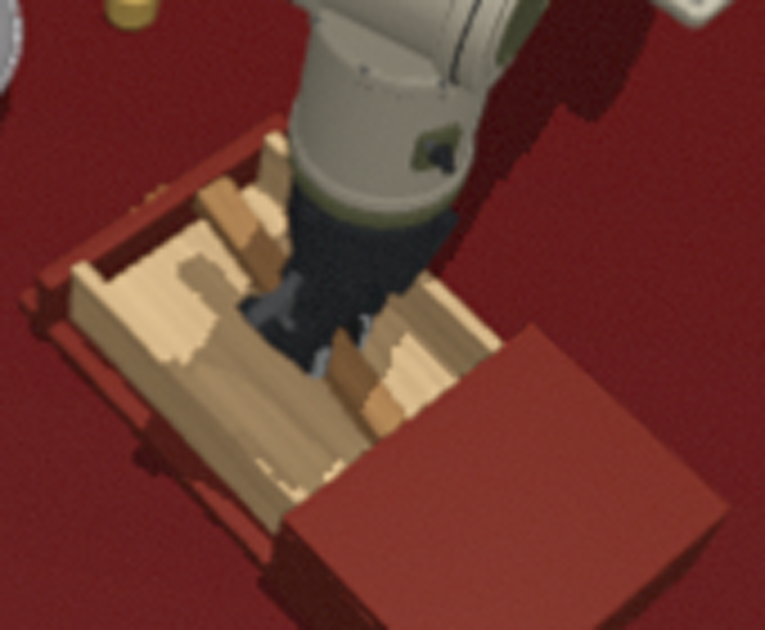

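The handle end has risen to (219,188), which is about a 10° tilt, and its underside is roughly 20 mm above the front board's top. Now I'll draw it out along the case axis, rising slightly.

```bash
python3 -m creep '[{"dx":0,"dy":-0.005,"dz":-0.001,"turn":0,"jaw":255},{"dx":-0.001,"dy":-0.013,"dz":-0.001,"turn":0,"jaw":255},{"dx":-0.001,"dy":-0.022,"dz":-0.001,"turn":0,"jaw":255},{"dx":-0.002,"dy":-0.032,"dz":0,"turn":0,"jaw":255},{"dx":-0.002,"dy":-0.042,"dz":0.001,"turn":0,"jaw":255},{"dx":-0.003,"dy":-0.05,"dz":0.003,"turn":0,"jaw":255},{"dx":-0.003,"dy":-0.05,"dz":0.003,"turn":0,"jaw":255}]'
python3 -m creep '[{"dx":0,"dy":-0.01,"dz":0.001,"turn":0,"jaw":255},{"dx":-0.001,"dy":-0.02,"dz":0.003,"turn":0,"jaw":255},{"dx":-0.002,"dy":-0.03,"dz":0.004,"turn":0,"jaw":255},{"dx":-0.002,"dy":-0.04,"dz":0.006,"turn":0,"jaw":255},{"dx":-0.003,"dy":-0.05,"dz":0.008,"turn":0,"jaw":255},{"dx":-0.003,"dy":-0.062,"dz":0.012,"turn":0,"jaw":255},{"dx":-0.003,"dy":-0.062,"dz":0.012,"turn":0,"jaw":255}]'
python3 - <<'E'
from h import *
s=snapshot("scene");save(s,"scene4.png",(220,130,420,280),4)
E
```

```text
t: 5.5
tcp_pos: [0.5093, 0.0885, 0.0865]
ee_rot: [2.364, 2.068, 0.001]
contact_force: [-1.0, -1.0, -0.8]
grip_width: 0.0208
t: 6.08
tcp_pos: [0.5063, 0.0261, 0.0987]
ee_rot: [2.363, 2.068, 0.001]
contact_force: [0.3, 0.0, -0.7]
grip_width: 0.0202
```

View pics/scene4.png

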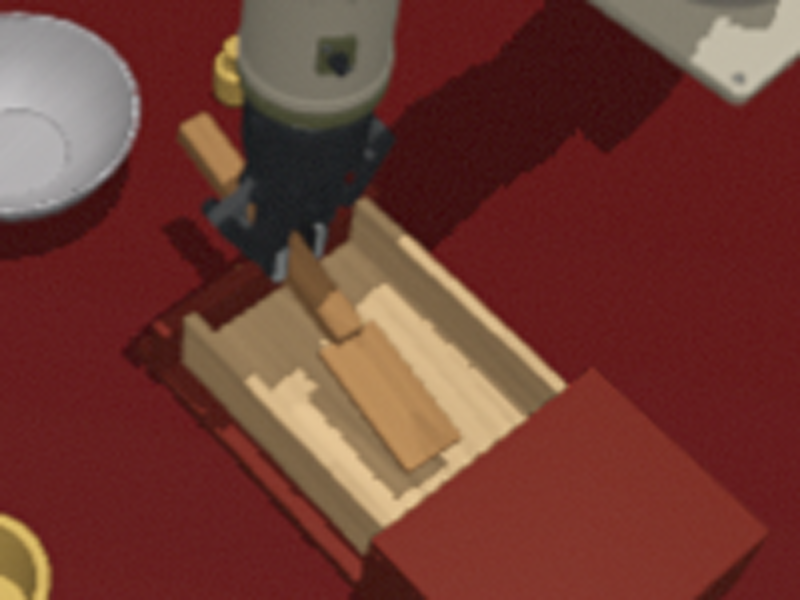

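The blade is wholly out from under the cover, with its tip at (437,455). It is still tilted and in free air. I'll raise it, then press it gently flat on the fixed cover top to turn it level in the jaws.

```bash
python3 -m creep '[{"dx":0,"dy":0,"dz":0.02,"turn":0,"jaw":255},{"dx":0,"dy":0,"dz":0.045,"turn":0,"jaw":255},{"dx":0,"dy":0,"dz":0.07,"turn":0,"jaw":255},{"dx":0,"dy":0,"dz":0.07,"turn":0,"jaw":255},{"dx":0.002,"dy":0.03,"dz":0.07,"turn":0,"jaw":255},{"dx":0.004,"dy":0.06,"dz":0.07,"turn":0,"jaw":255},{"dx":0.006,"dy":0.09,"dz":0.07,"turn":0,"jaw":255},{"dx":0.007,"dy":0.12,"dz":0.07,"turn":0,"jaw":255},{"dx":0.009,"dy":0.145,"dz":0.07,"turn":0,"jaw":255},{"dx":0.009,"dy":0.156,"dz":0.07,"turn":0,"jaw":255},{"dx":0.009,"dy":0.156,"dz":0.06,"turn":0,"jaw":255},{"dx":0.009,"dy":0.156,"dz":0.05,"turn":0,"jaw":255},{"dx":0.009,"dy":0.156,"dz":0.04,"turn":0,"jaw":255},{"dx":0.009,"dy":0.156,"dz":0.03,"turn":0,"jaw":255},{"dx":0.009,"dy":0.156,"dz":0.03,"turn":0,"jaw":255}]'
python3 -m creep '[{"dx":0,"dy":0,"dz":-0.004,"turn":0,"jaw":255},{"dx":0,"dy":0,"dz":-0.008,"turn":0,"jaw":255},{"dx":0,"dy":0,"dz":-0.012,"turn":0,"jaw":255},{"dx":0,"dy":0,"dz":-0.016,"turn":0,"jaw":255},{"dx":0,"dy":0,"dz":-0.02,"turn":0,"jaw":255},{"dx":0,"dy":0,"dz":-0.02,"turn":0,"jaw":255}]'
```

```text
t: 7.38
tcp_pos: [0.5143, 0.1834, 0.1256]
ee_rot: [-2.363, -2.07, 0.004]
contact_force: [0.1, -1.7, 1.8]
grip_width: 0.021
t: 7.88
tcp_pos: [0.5147, 0.1851, 0.1071]
ee_rot: [-2.361, -2.072, 0.001]
contact_force: [0.3, -1.5, 3.1]
grip_width: 0.0206
```

```bash
python3 -m creep '[{"dx":0,"dy":0,"dz":-0.002,"turn":0,"jaw":255},{"dx":0,"dy":0,"dz":-0.004,"turn":0,"jaw":255},{"dx":0,"dy":0,"dz":-0.005,"turn":0,"jaw":255},{"dx":0,"dy":0,"dz":-0.005,"turn":0,"jaw":255}]'
python3 -m creep '[{"dx":0,"dy":0,"dz":-0.001,"turn":0,"jaw":255},{"dx":0,"dy":0,"dz":-0.001,"turn":0,"jaw":255}]'
python3 -m creep '[{"dx":0,"dy":0,"dz":-0.001,"turn":0,"jaw":255},{"dx":0,"dy":0,"dz":-0.001,"turn":0,"jaw":255}]'
```

```text
t: 8.22
tcp_pos: [0.515, 0.1851, 0.1027]
ee_rot: [2.361, 2.072, 0.0]
contact_force: [0.8, -2.0, 3.3]
grip_width: 0.0206
t: 8.38
tcp_pos: [0.5149, 0.1852, 0.1018]
ee_rot: [-2.361, -2.073, -0.0]
contact_force: [0.3, -3.4, 2.4]
grip_width: 0.0204
t: 8.55
tcp_pos: [0.5151, 0.1852, 0.101]
ee_rot: [2.361, 2.072, 0.001]
contact_force: [0.4, -1.9, 3.9]
grip_width: 0.0207
```

```bash
python3 -m creep '[{"dx":0,"dy":0,"dz":-0.001,"turn":0,"jaw":255},{"dx":0,"dy":0,"dz":-0.001,"turn":0,"jaw":255}]'
python3 -m creep '[{"dx":0,"dy":0,"dz":-0.001,"turn":0,"jaw":255},{"dx":0,"dy":0,"dz":-0.001,"turn":0,"jaw":255}]'
python3 - <<'E'
from h import *
s=snapshot("scene");save(s,"scene5.png",(240,130,440,280),4)
E
```

```text
t: 8.72
tcp_pos: [0.5152, 0.1852, 0.1009]
ee_rot: [-2.361, -2.072, -0.001]
contact_force: [-5.3, -4.3, 16.1]
grip_width: 0.0203
t: 8.88
tcp_pos: [0.5153, 0.1852, 0.1009]
ee_rot: [-2.361, -2.072, -0.002]
contact_force: [-8.8, -7.0, 25.7]
grip_width: 0.02
```

View pics/scene5.png

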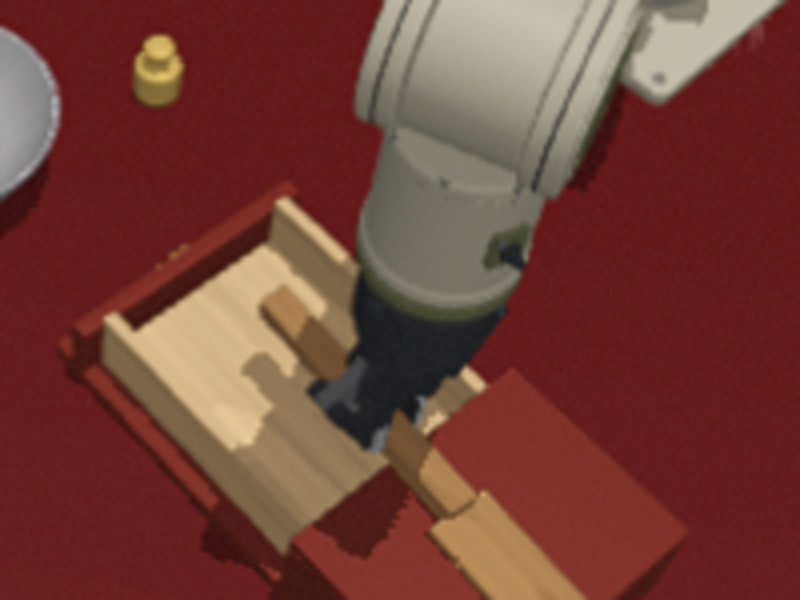

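The paddle lies flat on the cover: force rose sharply at the expected height, and the blade reads flat from (480,500). Now I'll lift and carry it to the basin.

```bash
python3 -m creep '[{"dx":0,"dy":0,"dz":0.005,"turn":0,"jaw":255},{"dx":0,"dy":0,"dz":0.02,"turn":0,"jaw":255},{"dx":0,"dy":0,"dz":0.04,"turn":0,"jaw":255},{"dx":0,"dy":0,"dz":0.06,"turn":0,"jaw":255},{"dx":0,"dy":0,"dz":0.07,"turn":0,"jaw":255},{"dx":0,"dy":-0.01,"dz":0.07,"turn":0,"jaw":255},{"dx":0.001,"dy":-0.03,"dz":0.07,"turn":0,"jaw":255},{"dx":0.002,"dy":-0.06,"dz":0.07,"turn":0,"jaw":255},{"dx":0.003,"dy":-0.09,"dz":0.07,"turn":0,"jaw":255},{"dx":0.004,"dy":-0.12,"dz":0.07,"turn":0,"jaw":255},{"dx":0.005,"dy":-0.15,"dz":0.07,"turn":0,"jaw":255},{"dx":0.006,"dy":-0.18,"dz":0.07,"turn":0,"jaw":255},{"dx":0.007,"dy":-0.21,"dz":0.07,"turn":0,"jaw":255},{"dx":0.008,"dy":-0.24,"dz":0.07,"turn":0,"jaw":255},{"dx":0.009,"dy":-0.27,"dz":0.07,"turn":0,"jaw":255},{"dx":0.01,"dy":-0.295,"dz":0.07,"turn":0,"jaw":255},{"dx":0.011,"dy":-0.31,"dz":0.07,"turn":0,"jaw":255}]'
python3 -m creep '[{"dx":0,"dy":-0.02,"dz":0,"turn":0,"jaw":255},{"dx":0.001,"dy":-0.045,"dz":0,"turn":0,"jaw":255},{"dx":0.002,"dy":-0.07,"dz":0,"turn":0,"jaw":255},{"dx":0.003,"dy":-0.1,"dz":0,"turn":0,"jaw":255},{"dx":0.004,"dy":-0.13,"dz":0,"turn":0,"jaw":255},{"dx":0.005,"dy":-0.16,"dz":0,"turn":0,"jaw":255},{"dx":0.006,"dy":-0.18,"dz":0,"turn":0,"jaw":255},{"dx":0.006,"dy":-0.192,"dz":0,"turn":0,"jaw":255},{"dx":0.006,"dy":-0.196,"dz":0,"turn":0,"jaw":255},{"dx":0.006,"dy":-0.196,"dz":0,"turn":0,"jaw":255},{"dx":0.006,"dy":-0.196,"dz":0,"turn":0,"jaw":255}]'
python3 - <<'E'
from h import *
import pickle
st=sense();M=R.from_rotvec(st["ee_rot"]).as_matrix();g=np.array(st["tcp_pos"]);a=M[:,0];print(g,a)
sc=snapshot("scene");save(sc,"scene6.png",(110,40,330,205),3.6)
tp=snapshot("top");save(tp,"top6.png",(230,130,420,270),4)
pickle.dump((sc,tp,g,a),open("f.pkl","wb"))
u=g-[0,0,.0235] # underside at grip
Q=[u+.07*a+[0,0,.020],u+.07*a+[0,0,.009],u+.16*a+[0,0,.009],u+.16*a,u-.11*a+[0,0,.02]]
print(((proj(sc,Q)+.4-[110,40])*3.6).round(),((proj(tp,Q)+.4-[230,130])*4).round())
E
```

```text
t: 10.35
tcp_pos: [0.5244, -0.1288, 0.1675]
ee_rot: [-2.364, -2.068, 0.003]
contact_force: [0.0, 1.0, -1.2]
grip_width: 0.0204
t: 11.27
tcp_pos: [0.532, -0.3195, 0.1682]
ee_rot: [-2.359, -2.073, -0.0]
contact_force: [0.4, 1.0, -1.8]
grip_width: 0.0209
[ 0.53201242 -0.31954961  0.16820807] [0.12861219 0.99169446 0.00099941]
[[367. 287.]
 [368. 298.]
 [433. 373.]
 [434. 381.]
 [251. 152.]] [[372. 239.]
 [371. 241.]
 [256. 228.]
 [256. 230.]
 [605. 265.]]
```

View pics/scene6.png

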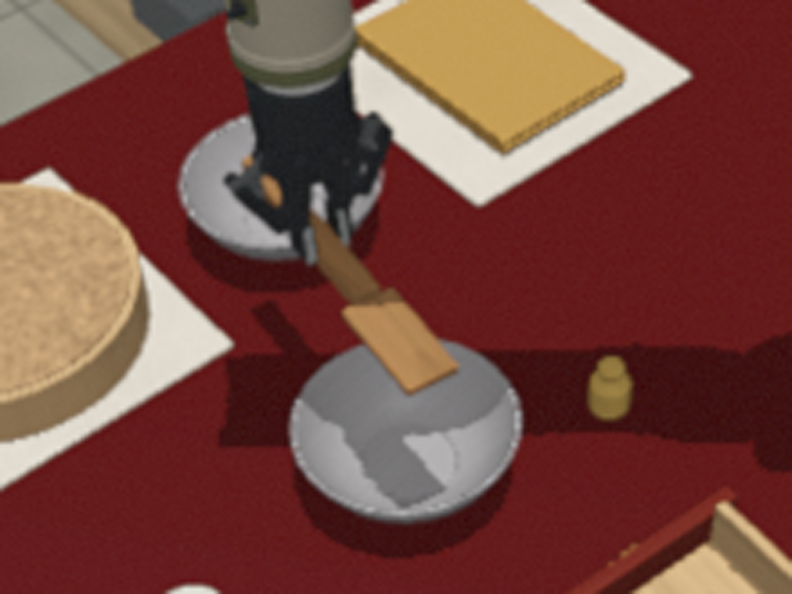

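View pics/top6.png

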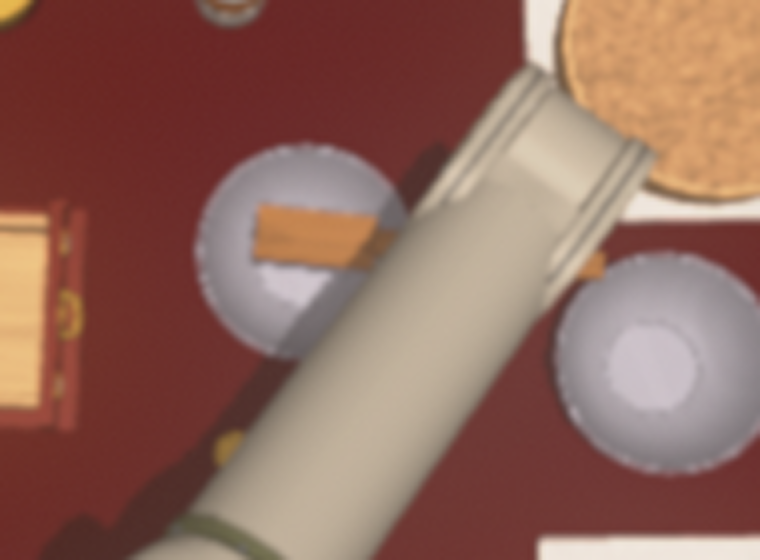

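```bash
python3 - <<'E'
from h import *
import pickle
sc,tp,g,a=pickle.load(open("f.pkl","rb"))
hsv=cv2.cvtColor(tp["color"],cv2.COLOR_RGB2HSV)
m=((hsv[...,0]>6)&(hsv[...,0]<18)&(hsv[...,1]>110)).astype(np.uint8);m[:175]=0;m[205:]=0;m[:,:285]=0;m[:,325:]=0
ys,xs=np.nonzero(m);P=cast(tp,np.c_[xs,ys],.1535)[:,:2]
k=(xs<318);print(xs.min(),"lat mid rows",[ys[xs==c].mean() for c in(296,302,308,314,320)])
tipy=cast(tp,[(xs.min()-.5,188.7)],.1535);print("tip",tipy)
c=cast(tp,[(xs.min()-.5,ys[xs==296].mean()),(316,ys[xs==316].mean())],.1535)[:,:2];d=(c[1]-c[0]);d/=np.linalg.norm(d);print("dir",np.degrees(np.arctan2(-d[1],-d[0])),"blade mid",c[0]+.045*d)
# basin in scene (both runs) and tip by scene ray
print("scene tip cast", cast(sc,[(433/3.6+110-.4,380/3.6+40-.4)],.1537), "basin scene mid", cast(sc,[(406/3.6+110-.4,430/3.6+40-.4)],.055))
s0=pickle.load(open("scene.pkl","rb"));h=cv2.cvtColor(sc["color"],cv2.COLOR_RGB2HSV)
b=sc["color"].astype(int)-s0["color"];print("basin-left diff",np.abs(b[150:185,188:205]).mean(),"jar",np.abs(b[200:240,150:182]).mean(),"mortar",np.abs(b[255:300,192:236]).mean(),"weight",np.abs(b[135:158,272:288]).mean())
E
```

```text
294 lat mid rows [np.float64(188.0), np.float64(188.5), np.float64(189.0), np.float64(190.0), np.float64(190.0)]
tip [[ 0.54603087 -0.16027273  0.1535    ]]
dir 83.96331787215205 blade mid [ 0.54351844 -0.20507559]
scene tip cast [[ 0.55666057 -0.15604981  0.1537    ]] basin scene mid [[ 0.55419144 -0.19915042  0.055     ]]
basin-left diff 6.679551820728292 jar 0.9880208333333333 mortar 0.9602693602693603 weight 19.470108695652176
```

The top view puts the blade middle within about 4 mm of the basin centre, and the scene view within about 3 mm. The paddle is level within about 1°, with its underside about 90 mm above the rim. I'll make a small correction and hand in.

```bash
python3 -m creep '[{"dx":0.001,"dy":0,"dz":0,"turn":0,"jaw":255},{"dx":0.003,"dy":0,"dz":0,"turn":0,"jaw":255},{"dx":0.003,"dy":0,"dz":0,"turn":0,"jaw":255},{"dx":0.003,"dy":0,"dz":0,"turn":0,"jaw":255},{"dx":0.003,"dy":0,"dz":0,"turn":0,"jaw":255},{"dx":0.003,"dy":0,"dz":0,"turn":0,"jaw":255}]'
python3 -c "
from plant import *
print(hand_in())"
```

```text
t: 11.87
tcp_pos: [0.5349, -0.3209, 0.1688]
ee_rot: [2.361, 2.072, 0.0]
contact_force: [-0.9, 0.3, -1.9]
grip_width: 0.0209
the job is handed in; nothing more can be done
None
```

I took the paddle out of the drawer and handed the job in at 11.9 s. It is still gripped, with its blade over the basin nearest the robot's base.

- **Getting it out:** I gripped the handle at mid-section and levered it against the cover edge to tilt it about 10°. Then I drew it out over the drawer front.
- **Levelling:** I pressed it flat on the fixed cover top, with at most about 26 N on the tool, and carried it to the basin.
- **Position:** Before the last 3 mm shift, the top view put the blade middle 4 mm from the basin's centre and the scene view 3 mm. The two cameras disagree by up to about 1 cm in absolute position, so I compared blade and basin within each view. I took no picture after the shift.
- **Level and height:** In the scene view the paddle is level to about 1°, right way up, with its underside about 90 mm above the rim.
- **Grip:** The opening is 21 mm, and the only force on the tool is about the paddle's own weight.
- **Bystanders:** The jar and mortar are unchanged in the pictures. The weight and basin patches did change in brightness, which I put down to the arm's shadow. Both look to be where they were, but I didn't re-measure them.

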